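# Clip the key onto the desk anchor

## Task

Pick the key clip up by its orange grip and push its sprung gate against the near upright of the steel eye on the desk until the upright is inside the hook and the gate has snapped shut. Then prove the catch: draw the clip straight back until the upright bears on the inside of the shut gate, and hold a gentle tug of about 8 N for a full second. Leave the clip lying flat and hooked on the eye, never push or pull it against the eye with more than 20 N, and do not disturb the sticky pad, the mouse or the matchbox.

Things in the scene. Friction and masses are not known exactly. Their poses are not given: they have to be found in the camera images.
- clip_grip (a point): Centre of the orange grip of the loose key clip (about 90 g, lying flat). Clip axes: x from grip to hook, y left, z up. Grip 44 (x) x 18 (y) x 24 (z) mm, underside 12 mm below this point; hold it by its flat y sides. A brass key blade reaches back to x = -67 mm. The aluminium hook (9 mm bar, bar centre 7.5 mm below this point) spans x 20 to 76, y -19 to +35 mm.
- hook_mouth (a point): Where the upright should meet the gate: on the shut gate's centre line, 71 mm ahead of and 7.5 mm below the grip centre (clip axes). The black gate is a 6 mm bar along y; seen from here its hinge is at y = +25 mm, its free end at y = -8 mm, next to the hook's fixed nose (y -10 to -19 mm). An upright may be off by up to about 5 mm in y.
- hook_inside (a point): Point inside the hook, 40 mm ahead of and 7.5 mm below the grip centre (clip axes). An 8 mm upright pushed in by about 4 to 6 N lets the gate snap shut once its axis is this deep or deeper; it meets the hook's back 6.5 mm deeper (x = 33.5 from the grip). Drawn back, it bears on the shut gate at x = 64 from the grip: a hard stop, where 1 mm can mean many newtons.
- near_leg_nominal (a point): Nominal axis of the near upright of the steel eye, 25 mm above the desk. The real one stands up to 4 mm before or behind it along x (eye clamped in a slot; not measured, feel for it). Eye: rigid inverted U of 8 mm bar, 58 mm tall, on a grey plate 108 x 30 x 4 mm reaching 22 mm in front of this point. x points to the far upright 64 mm behind. Uprights straight from 4 to 44 mm up. Push along x.
- gate (a joint): Swing of the gate of the key clip, rad: 0 shut (the spring holds it shut), grows inward to 1.2; torque 0.10 Nm at 0 growing by 0.10 Nm per rad.
- sticky_pad: yellow block of sticky notes, 76 x 76 x 28 mm; origin at the centre of its underside; leave it alone
- mouse: dark computer mouse, 104 x 60 x 38 mm; origin at the centre of its underside; leave it alone
- matchbox: dark brown matchbox, 52 x 36 x 14 mm; origin at the centre of its underside; leave it alone

How it is judged:
On the way, in this order (a step that is already met when the one before it is completed fails the run):
1. the upright is inside the hook and the gate has snapped shut (x of near_leg_nominal in the frame of clip_grip between 0.026 and 0.07 m and y of near_leg_nominal in the frame of clip_grip between -0.012 and 0.026 m and value of joint gate below 0.12 rad), for 0.1 s.
2. the upright bears on the inside of the shut gate under a tug of 4 to 14 N, held for 0.5 s (x of near_leg_nominal in the frame of clip_grip between 0.055 and 0.07 m and value of joint gate below 0.12 rad and contact force between clip and anchor between 4 and 14 N), for 0.5 s.
At the end, for the whole second after the job is handed in: The near upright is inside the hook (its nominal axis 26 to 70 mm ahead of the grip's centre, -12 to +26 mm in y), the gate is shut (under 0.12 rad), and the clip lies flat (within 0.25 rad) and at rest on desk and plate, grip centre under 30 mm up (all of step 1 and height (world z) of clip_grip below 0.03 m and angle between clip_grip's own z axis and vertical below 0.25 rad and linear speed of clip below 0.02 m/s); the robot touches nothing.
It fails at once if the clip is pushed or pulled against the eye with more than 20 N (contact force between clip and anchor above 20 N).
It fails at once if the sticky pad, the mouse or the matchbox is shifted by more than 15 mm (distance of any of sticky_pad, mouse, matchbox from where it was at the start of the episode above 0.015 m).
It also fails if it takes over 58 s, if anything falls off the work surface, if the arm or the gripper's body presses on something with over 40 N, if the wrist force passes 120 N, or if a joint passes its speed limit or range.

## Robot

A 6-joint arm with a two-finger parallel gripper is mounted at the origin on the work surface; the furniture and walls round the work are solid. World frame = base frame: x ahead of the robot, y to its left, z up, the work surface at z = 0. Lengths are in m, angles in rad, forces in N, time in s.
With the tool pointing down it reaches from about 0.35 to 0.8 m from the base axis. Payload 7.3 kg.
Tool frame: the origin (TCP) lies midway between the tips of the shut fingers; the grasp point (between the pads) lies 19 mm behind it (pinch_z is the distance from the TCP to the grasp point, in m); z points along the fingers, y is the line along which they close (so a half turn about z gives the same grasp; the last joint's range is limited). The gripper opens to 85 mm and grips with 20 to 120 N. Pads are 22 mm wide; open, the fingers measure 114 mm over their backs; the gripper's body (76 mm by 85 mm) begins 54 mm behind the grasp point. The pads swing forward as they close: fully open they stand 13 mm farther back than shut.
Start: joints at [-1.429, 0.342, 1.524, -0, 1.275, -0.146], TCP at [0.149, -0.503, 0.231] pointing down, gripper open.
Joint ranges: [-2.53, 2.53], [-0.77, 2.02], [0.04, 2.7], [-1, 4.14], [0.28, 2.66], [-3.11, 3.11]. Speed limits (rad/s): [2.57, 2.57, 3.14, 3.14, 3.14, 3.14].

## Interface

Orientations are given as a 3x3 rotation matrix whose columns are the frame's x, y, z axes.
In Python, from workcell import * gives the robot as it stands. The module is installed in compiled form; this text tells all that it offers.
- The arm moves only by the shell command python3 -m creep 'ROWS' [OPENING]. ROWS is JSON, a list of rows, each a list of 6 numbers: the shift along the tool's x, y, z in mm, then the turn, a rotation vector about the tool's x, y, z in rad. In form: [[x, y, z, rx, ry, rz], ...]. A call has 1 to 10 rows; each row shifts and turns the commanded pose from where the row before left it, along the tool's axes as they then stand; what a row does not reach is not made up. A row lasts 1/10 s, in which the tool goes at most 50 mm and 8.59 degrees, less where a joint would pass 70% of its speed; a pose out of reach is approached as far as the arm can. A call with a gripper value outside its range is refused whole. OPENING is the closure in counts, from 0 (fully open) to 255 (shut), set as the call begins (- or left out, the last holds). The fingers move at their own pace and stop on an object; the grip force is fixed at half the most. Time passes only in rows, so rows that do not move let the fingers close. It gives the time, the measured TCP pose, the force, the opening and the grip force at its end, in the units of the state.
- sense(): the state, without advancing time (a new reading comes with each control period).
- get_image(name): name is "side" or "top"; returns the picture (384x512x3 uint8, red, green, blue); there is no depth.
- camera_model(name): a dict with "camera_matrix" (3x3 intrinsics, pixels), "k1" (the pictures are not rectified: a ray, as slopes to the right and down, at radius r is drawn at 1 + k1 r^2 times it, then the intrinsics apply), "view" (4x4, takes a point from world to camera coordinates). Camera axes: x right, y down, z forward; pixel columns grow to the right and rows downward; lengths in m; the calibration is good to about 2 mm. A picture is of the moment at which its call begins. camera_model takes no time and is no camera call.
- finish_job(): hands the job in; it is judged then, once.
The state is a dict: "clock": time; "joint_pos": joint angles; "qvel": joint speeds; "tau": joint torques, N m; "eef_pos": TCP position; "orientation": TCP orientation; "force": force on the tool from outside, world axes, zero at the start; "wrist_torque": the same for the moment, N m; "width": finger opening in m; "grip_force": force on a finger pad.
Only numpy, scipy, OpenCV 4.12 (cv2) and the standard library are available. Lean on these libraries where they do the work, as an engineer would, in place of code of your own. Each camera call takes 0.05 s, during which the arm holds its last target. There are 200 camera calls.

## Working session

There is one attempt and no reset: what is moved stays moved. The work goes in short steps, Python scripts to look and compute and a shell command to move; the robot and the scene stay as the last step left them, time stands still between calls to the robot, and variables do not carry over. Pictures are saved under pics/ and viewed, at most 10 in all, crops included, and the job is handed in when it is done.

```bash
mkdir -p pics; cat > h.py <<'E'
from workcell import *
import numpy as np, cv2
def ray(n,u,v):
    m=camera_model(n);K=np.array(m["camera_matrix"]);V=np.array(m["view"]);k=m["k1"]
    d=np.array([(u-K[0,2])/K[0,0],(v-K[1,2])/K[1,1]]);s=d.copy()
    for _ in range(20): s=d/(1+k*(s@s))
    R=V[:3,:3];return -R.T@V[:3,3],R.T@np.array([s[0],s[1],1.])
def onz(n,u,v,z):
    o,d=ray(n,u,v);return o+d*(z-o[2])/d[2]
def proj(n,p):
    m=camera_model(n);K=np.array(m["camera_matrix"]);V=np.array(m["view"])
    c=V[:3,:3]@np.array(p)+V[:3,3];s=c[:2]/c[2];s=s*(1+m["k1"]*(s@s));return K[:2,:2]@s+K[:2,2]
def snap(n,f):
    i=get_image(n);cv2.imwrite("pics/"+f,i[:,:,::-1]);return i
E
python3 - <<'E'
from h import *
a=snap("top","t0.png");b=snap("side","s0.png")
for n in("top","side"):
    m=camera_model(n);print(n,np.round(ray(n,256,192),3),m["k1"],m["camera_matrix"][0][0])
s=sense();print(s["clock"],s["force"],s["width"],np.round(s["orientation"],3))
E
```

```text
top [[ 0.373 -0.196  1.059]
 [ 0.2    0.014 -0.98 ]] -0.14616294460377588 460.0472415456973
side [[ 0.442  0.903  0.655]
 [ 0.097 -0.862 -0.497]] -0.1312268534661153 425.4467451718661
0.1 [ 0.33369759  0.19122879 -0.40951813] 0.08548324699074787 [[ 0.959  0.284 -0.   ]
 [ 0.284 -0.959  0.001]
 [ 0.    -0.001 -1.   ]]
```

View pics/t0.png

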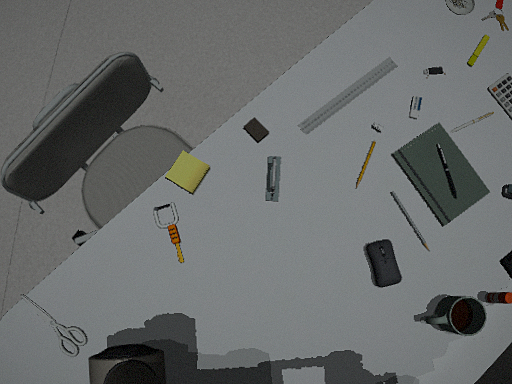

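View pics/s0.png

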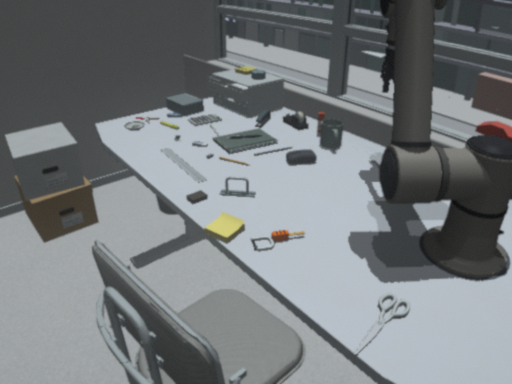

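Top view: clip around (172,230) with its hook up-image, and the eye around (272,178). Next I'll zoom in on both.

```bash
python3 - <<'E'
from h import *
a=cv2.imread("pics/t0.png");b=cv2.imread("pics/s0.png")
A=cv2.resize(a[140:270,140:300],None,fx=5,fy=5,interpolation=3)[:600]
cv2.imwrite("pics/tz.png",A[:600,:800])
B=cv2.resize(b[165:255,195:315],None,fx=6,fy=6,interpolation=3)
cv2.imwrite("pics/sz.png",B)
h=cv2.cvtColor(a,cv2.COLOR_BGR2HSV)
m=cv2.inRange(h,(3,150,90),(16,255,255));m[:, :140]=0;m[:,200:]=0;m[:190]=0;m[270:]=0
c=max(cv2.findContours(m,0,1)[0],key=cv2.contourArea);r=cv2.minAreaRect(c);print(r)
for z in(.012,.024):print(onz("top",*r[0],z))
E
```

```text
((173.15093994140625, 233.5283203125), (18.406312942504883, 7.417469501495361), 74.05460357666016)
[0.4794711  0.00456675 0.012     ]
[0.47825001 0.00227315 0.024     ]
```

View pics/tz.png

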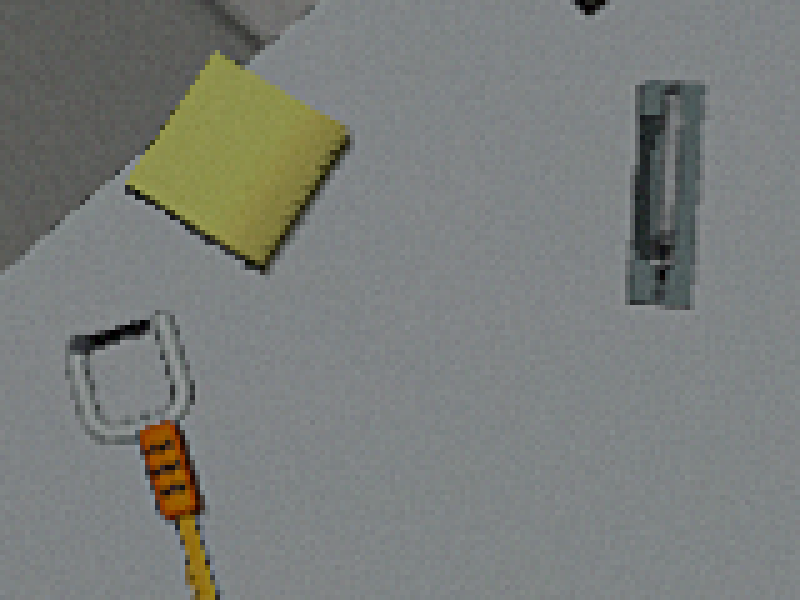

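View pics/sz.png

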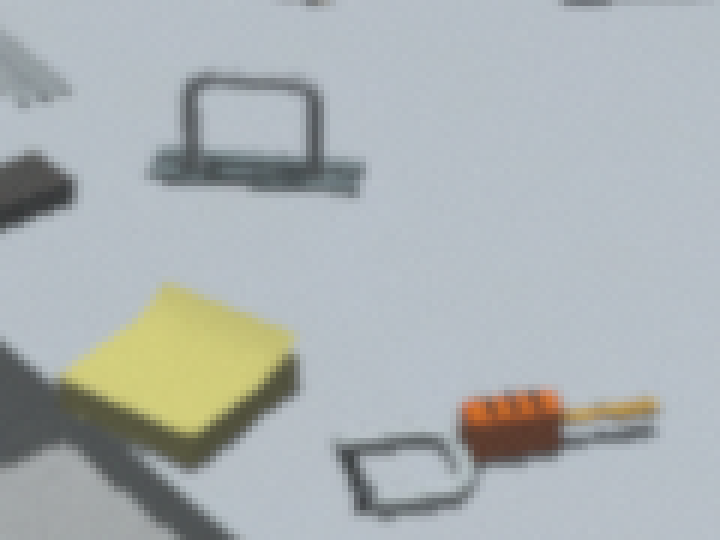

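The top zoom shows the eye's plate with corners at crop (635,82), (705,84), (692,308) and (627,303). The gate is at the up-image end of the hook, with its hinge on the left. In the side zoom, the near upright is the right one, from about (314,170) at the base to (315,90) at the top.

```bash
python3 - <<'E'
from h import *
a=cv2.imread("pics/t0.png")
T=lambda u,v:(140+(u+.5)/5-.5,140+(v+.5)/5-.5)
S=lambda u,v:(195+(u+.5)/6-.5,165+(v+.5)/6-.5)
P=[onz("top",*T(*p),.004) for p in[(635,82),(705,84),(692,308),(627,303)]]
far=(P[0]+P[1])/2;near=(P[2]+P[3])/2;c=(far+near)/2
d=far-near;print("far",far,"near",near,"len",np.linalg.norm(d),"ctr",c);d/=np.linalg.norm(d);print("ang",np.degrees(np.arctan2(d[1],d[0])))
n=np.array([-d[1],d[0],0])
for p in[(315,170),(317,130),(318,95),(193,160),(190,130),(189,95)]:
    o,r=ray("side",*S(*p));q=o+r*(n@(c-o))/(n@r);print(p,np.round(q,4),"along from ctr",(q-c)@d)
# clip: grip and hook directions
for z in(.0045,):
    for nm,p in dict(hinge=(78,344),free=(148,325),nose=(160,316),backL=(100,435),backR=(180,418)).items():print(nm,onz("top",*T(*p),.0045))
print("grip front/back",onz("top",*T(161,425),.02),onz("top",*T(182,515),.02))
print("key tip side mid",onz("top",*T(208,598),.012))
h=cv2.cvtColor(cv2.imread("pics/s0.png"),cv2.COLOR_BGR2HSV)
m=cv2.inRange(h,(3,150,90),(16,255,255));k=np.zeros_like(m);k[225:250,262:300]=1;m*=k
M=cv2.moments(m,True);u,v=M["m10"]/M["m00"],M["m01"]/M["m00"];print(u,v)
o1,d1=ray("side",u,v);o2,d2=ray("top",173.15,233.5)
A=np.c_[d1,-d2];t=np.linalg.lstsq(A,o2-o1,rcond=None)[0];print(o1+d1*t[0],o2+d2*t[1])
print("tray",onz("top",*T(238,160),.028))
E
```

```text
far [ 0.67694122 -0.21743289  0.004     ] near [ 0.56904535 -0.21723757  0.004     ] len 0.10789604993202873 ctr [ 0.62299328 -0.21733523  0.004     ]
ang -0.10372060158023601
(315, 170) [ 0.5951 -0.2173  0.0043] along from ctr -0.027874830508810924
(317, 130) [ 0.594  -0.2173  0.0277] along from ctr -0.028962061718300208
(318, 95) [ 0.5935 -0.2173  0.0479] along from ctr -0.029515957593818577
(193, 160) [ 0.6583 -0.2174  0.0054] along from ctr 0.03534107029086949
(190, 130) [ 0.6594 -0.2174  0.023 ] along from ctr 0.036431490133882624
(189, 95) [ 0.6594 -0.2174  0.0433] along from ctr 0.03640268617189501
hinge [0.5366245  0.05341886 0.0045    ]
free [0.54737581 0.02113083 0.0045    ]
nose [0.55193683 0.01584404 0.0045    ]
backL [0.4945257  0.03908485 0.0045    ]
backR [0.50452324 0.00230707 0.0045    ]
grip front/back [0.49889454 0.00787759 0.02      ] [ 0.45842475 -0.00519502  0.02      ]
key tip side mid [ 0.42211634 -0.01866242  0.012     ]
279.8545454545455 233.07272727272726
[0.48017259 0.00317528 0.01926501] [0.47880972 0.00321098 0.01913307]
tray [ 0.62303667 -0.01868374  0.028     ]
```

```bash
python3 -m creep '[[35,-30,0,0,0,0],[35,-30,0,0,0,0],[35,-30,0,0,0,0],[35,-30,0,0,0,0],[35,-30,0,0,0,0],[35,-30,0,0,0,0],[35,-30,0,0,0,0],[35,-30,0,0,0,0],[35,-30,0,0,0,0],[35,-30,0,0,0,0]]' 0
python3 -m creep '[[35,-30,20,0,0,-0.026],[35,-30,30,0,0,0],[30,-25,30,0,0,0],[0,0,0,0,0,0],[0,0,0,0,0,0]]'
```

```text
clock: 1.1
eef_pos: [0.4, -0.1146, 0.2312]
orientation: [[0.959, 0.284, -0.0], [0.284, -0.959, -0.0], [-0.0, 0.0, -1.0]]
force: [0.9, -1.0, 0.9]
width: 0.0853
grip_force: 0.0
clock: 1.6
eef_pos: [0.4666, -0.0084, 0.1532]
orientation: [[0.95, 0.311, -0.003], [0.311, -0.95, 0.0], [-0.002, -0.001, -1.0]]
force: [0.3, -0.8, 0.7]
width: 0.0854
grip_force: 0.0
```

```bash
python3 -m creep '[[14,-6,20,0,0,0],[0,0,35,0,0,0],[0,0,30,0,0,0],[0,0,0,0,0,0]]'
python3 - <<'E'
from h import *
a=snap("top","t1.png");b=snap("side","s1.png")
A=cv2.resize(a[170:280,110:230],None,fx=3.3,fy=5,interpolation=2)
A=cv2.resize(a[185:270,130:215],(400,400));B=cv2.resize(b[200:260,230:310],(400,300))
B=cv2.copyMakeBorder(B,0,100,0,0,0)
cv2.imwrite("pics/c1.png",np.hstack([A,B])[:,:,::-1])
E
```

```text
clock: 2.0
eef_pos: [0.4763, -0.0, 0.0672]
orientation: [[0.952, 0.307, -0.005], [0.307, -0.952, 0.001], [-0.005, -0.002, -1.0]]
force: [-0.1, -0.1, 0.3]
width: 0.085
grip_force: 0.0
```

View pics/c1.png

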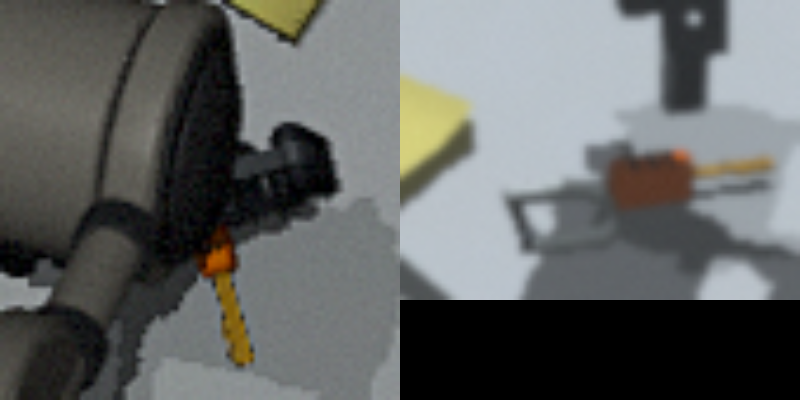

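The fingers straddle the orange grip (finger at crop (685,90), grip at (650,180) in the side view), so I'll go down.

```bash
python3 -m creep '[[2,-2,25,0,0,0],[0,0,25,0,0,0],[0,0,10,0,0,0],[0,0,4,0,0,0],[0,0,0,0,0,0],[0,0,0,0,0,0]]'

```

```text
clock: 2.7
eef_pos: [0.4807, 0.0032, 0.0063]
orientation: [[0.951, 0.309, 0.002], [0.309, -0.951, -0.0], [0.002, 0.001, -1.0]]
force: [-0.3, -0.8, -0.7]
width: 0.0854
grip_force: 0.0
```

```bash
python3 -m creep '[[-1,0,3,0,0,0],[0,0,0,0,0,0],[0,0,0,0,0,0],[0,0,0,0,0,0],[0,0,0,0,0,0],[0,0,0,0,0,0],[0,0,0,0,0,0],[0,0,0,0,0,0],[0,0,0,0,0,0]]' 255

```

```text
clock: 3.6
eef_pos: [0.4791, 0.0031, 0.0024]
orientation: [[0.951, 0.309, 0.0], [0.309, -0.951, -0.0], [0.0, 0.0, -1.0]]
force: [0.2, 0.8, 6.1]
width: 0.0167
grip_force: 58.2
```

```bash
python3 -m creep '[[0,0,-15,0,0,0],[0,0,-30,0,0,0],[0,0,-25,0,0,0],[0,0,0,0,0,0.1],[0,0,0,0,0,0.1],[0,0,0,0,0,0.1],[0,0,0,0,0,0.014],[0,0,0,0,0,0]]'
python3 -m creep '[[0,30,0,0,0,0],[0,45,0,0,0,0],[0,45,0,0,0,0],[0,45,0,0,0,0],[0,35,0,0,0,0],[0,15,0,0,0,0],[0,0,0,0,0,0],[0,0,0,0,0,0]]'
python3 - <<'E'
from h import *
a=snap("top","t2.png");b=snap("side","s2.png")
A=cv2.resize(a[130:270,200:340],(500,500),interpolation=2);B=cv2.resize(b[170:245,200:300],(300,225))
B=cv2.copyMakeBorder(B,0,275,0,0,0)
B=cv2.resize(b[165:255,195:315],(720,540),interpolation=2)
cv2.imwrite("pics/c2.png",B[:,:,::-1]);cv2.imwrite("pics/c2t.png",A[:,:,::-1])
E
```

```text
clock: 4.4
eef_pos: [0.4786, 0.0031, 0.0718]
orientation: [[1.0, 0.002, -0.001], [0.002, -1.0, -0.0], [-0.001, 0.0, -1.0]]
force: [-0.1, 0.7, -0.9]
width: 0.0167
grip_force: 58.3
clock: 5.2
eef_pos: [0.4784, -0.211, 0.0718]
orientation: [[1.0, 0.0, -0.001], [0.0, -1.0, 0.001], [-0.001, -0.001, -1.0]]
force: [-0.3, 0.4, -0.6]
width: 0.017
grip_force: 58.3
```

View pics/c2.png

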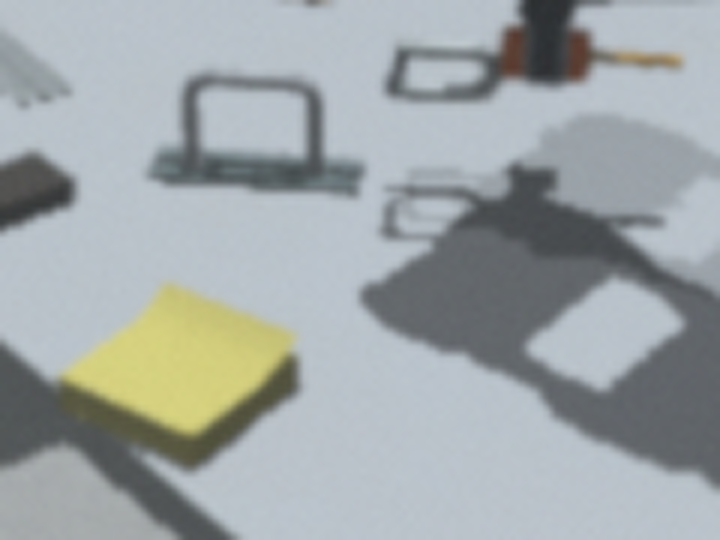

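View pics/c2t.png

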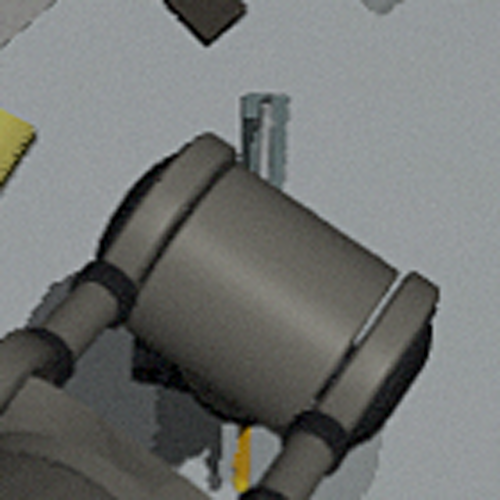

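The clip is held level, with the finger centred on the grip (548 against 546). In the top view the key shows at crop (241,455). I'll check its lateral position against the eye in the same camera.

```bash
python3 - <<'E'
from h import *
a=cv2.imread("pics/t2.png");h=cv2.cvtColor(a,cv2.COLOR_BGR2HSV)
m=cv2.inRange(h,(12,130,80),(30,255,255));k=np.zeros_like(m);k[248:270,255:280]=1;m*=k
ys,xs=np.nonzero(m);print(len(xs),ys.min(),ys.max())
for y in np.unique(ys): print(y,xs[ys==y].mean(),onz("top",xs[ys==y].mean(),y,.08).round(4))
S=lambda u,v:(195+(u+.5)/6-.5,165+(v+.5)/6-.5)
# side: hook front & grip centre in plane y=-0.211-ish
for nm,p,yy in[("gripc",(546,57),-.202),("hookfront_far",(403,48),-.226),("hookfront_near",(390,95),-.176)]:
    o,r=ray("side",*S(*p));print(nm,(o+r*(yy-o[1])/r[1]).round(4))
E
```

```text
60 250 267
250 269.0 [ 0.4484 -0.2152  0.08  ]
251 268.5 [ 0.4462 -0.2142  0.08  ]
252 268.0 [ 0.444  -0.2133  0.08  ]
253 268.0 [ 0.4419 -0.2134  0.08  ]
254 268.0 [ 0.4398 -0.2135  0.08  ]
255 268.0 [ 0.4377 -0.2136  0.08  ]
256 268.0 [ 0.4356 -0.2137  0.08  ]
257 267.5 [ 0.4334 -0.2127  0.08  ]
258 267.5 [ 0.4313 -0.2128  0.08  ]
259 267.5 [ 0.4292 -0.2129  0.08  ]
260 267.0 [ 0.4271 -0.212   0.08  ]
261 267.5 [ 0.425  -0.2131  0.08  ]
262 267.5 [ 0.4229 -0.2132  0.08  ]
263 267.5 [ 0.4208 -0.2133  0.08  ]
264 267.0 [ 0.4187 -0.2124  0.08  ]
265 267.0 [ 0.4166 -0.2125  0.08  ]
266 267.0 [ 0.4145 -0.2126  0.08  ]
267 267.5 [ 0.4124 -0.2137  0.08  ]
gripc [ 0.4795 -0.202   0.0849]
hookfront_far [ 0.5518 -0.226   0.0728]
hookfront_near [ 0.5529 -0.176   0.0727]
```

```bash
python3 -m creep '[[0,4.5,15,0,0,0],[0,0,20,0,0,0],[0,0,14,0,0,0],[8,0,0,0,0,0],[10,0,0,0,0,0],[6,0,0,0,0,0],[0,0,0,0,0,0],[0,0,0,0,0,0]]'

```

```text
clock: 6.1
eef_pos: [0.5032, -0.2163, 0.0236]
orientation: [[1.0, 0.0, 0.001], [0.0, -1.0, -0.001], [0.001, 0.001, -1.0]]
force: [0.3, -0.0, -0.4]
width: 0.0167
grip_force: 58.3
```

```bash
for i in 1 2 3 4 5 6 7; do
python3 -m creep '[[2,0,0,0,0,0],[0,0,0,0,0,0]]' | grep -E "eef|force"; done
```

```text
eef_pos: [0.5049, -0.2165, 0.0233]
force: [1.3, -0.5, -1.0]
grip_force: 58.3
eef_pos: [0.507, -0.2165, 0.0232]
force: [-0.2, -0.3, -1.3]
grip_force: 58.3
eef_pos: [0.509, -0.2165, 0.0231]
force: [0.6, 0.8, -1.1]
grip_force: 58.3
eef_pos: [0.5111, -0.2165, 0.0231]
force: [0.2, -0.8, -1.1]
grip_force: 58.3
eef_pos: [0.5131, -0.2164, 0.0232]
force: [0.4, 0.4, -0.9]
grip_force: 58.3
eef_pos: [0.5151, -0.2164, 0.0232]
force: [0.0, -0.6, -1.2]
grip_force: 58.3
eef_pos: [0.5162, -0.2162, 0.023]
force: [-3.9, -0.2, 0.5]
grip_force: 58.4
```

```bash
for i in 1 2 3 4; do
python3 -m creep '[[1,0,0,0,0,0],[0,0,0,0,0,0]]' | grep -E "eef|^force"; done
```

```text
eef_pos: [0.5174, -0.2162, 0.023]
force: [-4.9, -1.0, 0.2]
eef_pos: [0.5186, -0.2162, 0.023]
force: [-4.5, -0.7, -0.4]
eef_pos: [0.5198, -0.2162, 0.023]
force: [-4.6, 0.4, 0.1]
eef_pos: [0.5208, -0.2163, 0.0231]
force: [-4.5, 0.8, -0.6]
```

Constant spring force of about 4.5 N, so the gate is opening. I'll keep pushing.

```bash
for i in 1 2 3 4 5; do
python3 -m creep '[[2,0,0,0,0,0],[2,0,0,0,0,0],[0,0,0,0,0,0]]' | grep -E "eef|^force"; done
```

```text
eef_pos: [0.5247, -0.2165, 0.023]
force: [-5.5, -0.6, -1.7]
eef_pos: [0.5283, -0.2162, 0.0228]
force: [-5.1, 0.9, -1.2]
eef_pos: [0.5322, -0.2159, 0.0226]
force: [-6.4, 1.6, -0.3]
eef_pos: [0.5363, -0.2157, 0.0226]
force: [-5.6, 3.3, -1.9]
eef_pos: [0.5405, -0.2154, 0.0226]
force: [-3.3, 4.7, -1.0]
```

```bash
for i in 1 2 3 4 5 6 7; do
python3 -m creep '[[1,0,0,0,0,0],[1,0,0,0,0,0],[0,0,0,0,0,0]]' | grep -E "eef|^force"; done
```

```text
eef_pos: [0.5427, -0.2151, 0.0226]
force: [-2.8, 4.8, -1.5]
eef_pos: [0.5452, -0.2149, 0.0228]
force: [-0.7, 7.3, -1.6]
eef_pos: [0.548, -0.217, 0.0235]
force: [-0.1, 0.3, -0.1]
eef_pos: [0.5491, -0.2166, 0.0232]
force: [0.3, -0.2, -1.0]
eef_pos: [0.551, -0.2165, 0.0232]
force: [-0.3, 0.4, -0.8]
eef_pos: [0.553, -0.2164, 0.0231]
force: [-0.0, -0.4, -0.2]
eef_pos: [0.555, -0.2164, 0.0231]
force: [-0.2, 0.3, -0.8]
```

The force dropped to zero at x≈0.547, so the gate has snapped shut. Now I'll draw back.

```bash
python3 -m creep '[[-3,0,0,0,0,0],[-4,0,0,0,0,0],[-5,0,0,0,0,0],[-4,0,0,0,0,0],[-3,0,0,0,0,0],[-2,0,0,0,0,0],[0,0,0,0,0,0],[0,0,0,0,0,0]]'| grep -E "eef|^force"
for i in 1 2 3 4; do python3 -m creep '[[-0.5,0,0,0,0,0],[0,0,0,0,0,0]]' | grep -E "eef|^force"; done
```

```text
eef_pos: [0.5339, -0.2165, 0.0232]
force: [0.5, 0.1, -0.3]
eef_pos: [0.5334, -0.2164, 0.0231]
force: [0.3, 0.0, -1.0]
eef_pos: [0.5328, -0.2164, 0.0231]
force: [-0.1, 0.2, -1.4]
eef_pos: [0.5323, -0.2164, 0.0231]
force: [0.3, -0.2, -0.4]
eef_pos: [0.5318, -0.2164, 0.0231]
force: [-0.2, -0.5, -0.8]
```

```bash
for i in 1 2 3 4 5; do python3 -m creep '[[-0.5,0,0,0,0,0],[0,0,0,0,0,0]]' | grep -E "eef|^force"; done
```

```text
eef_pos: [0.5313, -0.2164, 0.0231]
force: [-0.3, -0.0, -0.4]
eef_pos: [0.5308, -0.2164, 0.0231]
force: [-0.3, -0.0, -1.0]
eef_pos: [0.5303, -0.2164, 0.0231]
force: [0.2, -0.1, -1.4]
eef_pos: [0.5298, -0.2164, 0.0231]
force: [-0.5, -0.2, -1.4]
eef_pos: [0.5293, -0.2164, 0.0231]
force: [-0.9, -0.5, -0.5]
```

```bash
for i in 1 2 3; do python3 -m creep '[[-0.4,0,0,0,0,0],[0,0,0,0,0,0]]' | grep -E "eef|^force"; done
```

```text
eef_pos: [0.529, -0.2164, 0.0232]
force: [0.9, 0.3, -0.5]
eef_pos: [0.5288, -0.2164, 0.0232]
force: [1.2, 0.0, -1.4]
eef_pos: [0.5286, -0.2165, 0.0233]
force: [3.3, 0.8, -2.3]
```

```bash
for i in 1 2; do python3 -m creep '[[-0.4,0,0,0,0,0],[0,0,0,0,0,0]]' | grep -E "eef|^force"; done;python3 -m creep '[[-0.2,0,0,0,0,0],[0,0,0,0,0,0]]' | grep -E "eef|^force"
```

```text
eef_pos: [0.5285, -0.2165, 0.0233]
force: [5.9, 1.8, -2.2]
eef_pos: [0.5284, -0.2165, 0.0233]
force: [5.8, 1.4, -4.1]
eef_pos: [0.5284, -0.2166, 0.0233]
force: [7.3, 0.4, -3.1]
```

```bash
for i in 1 2 3; do python3 -m creep '[[0,0,0,0,0,0],[0,0,0,0,0,0],[0,0,0,0,0,0],[0,0,0,0,0,0],[0,0,0,0,0,0]]' | grep -E "clock|eef|^force";done
```

```text
clock: 16.2
eef_pos: [0.5284, -0.2166, 0.0234]
force: [6.8, 0.6, -3.3]
clock: 16.7
eef_pos: [0.5284, -0.2165, 0.0234]
force: [7.0, 0.8, -3.5]
clock: 17.2
eef_pos: [0.5284, -0.2166, 0.0234]
force: [6.1, 1.1, -3.5]
```

```bash
python3 -m creep '[[2,0,0,0,0,0],[4,0,0,0,0,0],[4.5,0,0,0,0,0],[0,0,5,0,0,0],[0,0,5,0,0,0],[0,0,3,0,0,0],[0,0,1.5,0,0,0],[0,0,0,0,0,0],[0,0,0,0,0,0]]'
for i in 1 2 ; do python3 -m creep '[[0,0,0.5,0,0,0],[0,0,0,0,0,0]]' | grep -E "eef|^force"; done
```

```text
clock: 18.1
eef_pos: [0.5376, -0.2164, 0.0087]
orientation: [[1.0, -0.0, -0.0], [-0.0, -1.0, -0.0], [-0.0, 0.0, -1.0]]
force: [-0.2, -0.3, -1.4]
width: 0.0168
grip_force: 58.8
eef_pos: [0.5377, -0.2164, 0.0083]
force: [0.6, 0.0, -1.2]
eef_pos: [0.5376, -0.2164, 0.0076]
force: [-0.5, 0.1, -0.3]
```

```bash
python3 -m creep '[[0,0,0.5,0,0,0],[0,0,0,0,0,0]]' | grep -E "eef|^force"
python3 -m creep '[[0,0,0,0,0,0],[0,0,0,0,0,0],[0,0,0,0,0,0],[0,0,0,0,0,0],[0,0,0,0,0,0],[0,0,0,0,0,0],[0,0,0,0,0,0],[0,0,0,0,0,0]]' 0
python3 -m creep '[[0,0,-5,0,0,0],[0,0,-15,0,0,0],[0,0,-30,0,0,0],[0,0,-35,0,0,0],[0,0,-35,0,0,0],[-45,0,0,0,0,0],[-45,0,0,0,0,0],[-40,0,0,0,0,0],[0,0,0,0,0,0]]'
python3 - <<'E'
from h import *
b=snap("side","s3.png");a=snap("top","t3.png")
cv2.imwrite("pics/c3.png",np.hstack([cv2.resize(b[165:240,215:315],(480,360),interpolation=2),cv2.resize(a[150:240,230:310],(320,360),interpolation=2)])[:,:,::-1])
E
```

```text
eef_pos: [0.5376, -0.2164, 0.0071]
force: [0.4, -1.1, -1.0]
clock: 19.5
eef_pos: [0.5376, -0.2164, 0.0071]
orientation: [[1.0, -0.0, 0.0], [-0.0, -1.0, -0.0], [0.0, 0.0, -1.0]]
force: [-0.4, -0.2, -0.2]
width: 0.0852
grip_force: 0.0
clock: 20.4
eef_pos: [0.4031, -0.2151, 0.1272]
orientation: [[1.0, -0.002, -0.003], [-0.002, -1.0, 0.002], [-0.003, -0.002, -1.0]]
force: [0.1, 0.5, 0.5]
width: 0.0851
grip_force: 0.0
```

View pics/c3.png

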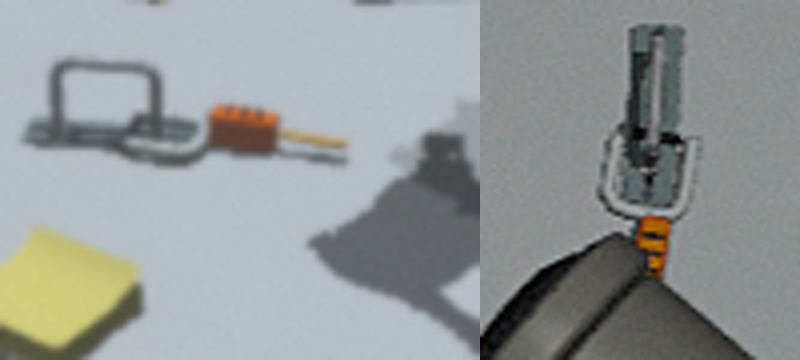

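The clip lies flat: the hook surrounds the near upright (side crop (155,120)), the grip is at (245,125), and the gripper is clear. Handing in.

```bash
python3 -c "
from workcell import *
print(finish_job())"
```

```text
the job is handed in; nothing more can be done
None
```

The clip is hooked on the near upright with the gate shut, the catch held a tug of about 6–7 N (slightly under the 8 N asked) for about 1.5 s, the clip lies flat, and the job is handed in; no verdict was returned.

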